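Seat the angle bracket and snap the toggle clamp shut

TASK

The angle bracket in the bench fixture has not been pushed home yet. With your fingertips slide it along its channel until the end of its foot sits hard against the end stop, then push the toggle clamp's red handle over and down, past its dead point, until it snaps into lock and the rubber foot holds the bracket there. Only push: do not lift the bracket or anything else, leave the other things on the bench as they are, and finish with your hand clear.

Things in the scene. Friction and masses are not known exactly. Their poses are not given: they have to be found in the camera images.
- fixture: Fixed aluminium base plate 270 (its x) x 140 (y) x 12 mm thick; origin: centre of its underside, on the bench, z up. +x runs from the toggle clamp to the channel's open end; y = 0 is the middle line of clamp, channel and bracket. Rails 14 wide, 9 mm high on the plate at y = +/-34, from x = -15 to +70 mm, leave 54 mm for the bracket. Clamp frame: x = -108 to -36, 52 mm wide.
- stop_face (a point): Point on the dark steel end stop (54 mm wide, 16 mm high above the plate) that closes the channel at its clamp end: the face that the bracket's toe must touch, at x = -15 mm, y = 0 in the fixture's frame, 3 mm above the plate's top. The face looks to the fixture's +x.
- bracket: Loose galvanised steel angle bracket in the channel, about 0.3 kg: flat foot 90 (its x) x 50 (y) x 6 mm thick, upright leg 50 wide, 50 high, 6 mm thick at its +x end, away from the clamp and always beyond the rails' ends. Origin: centre of the foot's underside, on the plate, 12 mm above the bench; axes as the fixture's. Starts 20 to 45 mm short of the stop; slides under about 2 N.
- bracket_toe (a point): Middle of the front edge of the bracket's foot, the face that must meet the stop (45 mm from the bracket's origin towards its -x, 3 mm above the base plate).
- bracket_back (a point): On the outer face of the bracket's upright leg (45 mm from the bracket's origin towards its +x), in the middle of its width, 15 mm above the base plate. Push here, towards the fixture's -x.
- clamp_handle (a joint): Handle angle, rad: -0.1 to 0.1 at the start (open, handle up, bar raised); grows as the handle is pushed to the fixture's -x and down. Near 0.83 the rubber foot meets the bracket and the push at the grip grows to about 6 N; 1.16 is the dead point; past it the clamp snaps to its stop at 1.26, locked. Friction holds the open handle where it is left.
- handle_pivot (a point): Centre of the handle's pivot pin: x = -95 mm, y = 0 in the fixture's frame, 42 mm above the bench (30 mm above the plate's top). The handle swings in the plane y = 0. Its line from pivot to end leans to the fixture's -x side and rises at 0.21 + 1.26 - (joint value) rad above the horizontal.
- handle_end (a point): Middle of the handle's free end, 131 mm from the pivot. The outer 90 mm of the handle is a straight red round grip, 18 mm thick, its middle line passing through the pivot. Push on the side that faces the clamp bar (fixture's +x side, later the upper side).
- clamp_foot: Black rubber foot, 17 mm across, on the spindle near the clamp bar's free end; origin: centre of its lower face. Raised at the start (bar and spindle reach up to about 0.13 m above the bench); locked, it presses on the bracket's foot with about 37 N, 27 mm from the stop's face. Pushing the bar cannot lock it, only the handle can.
- nut1: Loose steel hex nut, 24 mm across flats, 13 mm high, lying on the base plate beside the rail; origin: centre of its underside. Leave alone.
- nut2: Another such nut, lying on the base plate beside the clamp frame. Leave alone.
- socket_wrench: Chrome socket wrench (ratchet), 220 mm long, 48 mm high at its socket (its +x end), lying on the bench about 125 mm from the fixture's middle line on the fixture's -y side; origin at its middle, on the bench. Leave alone.
- hammer: Claw hammer with a blue rubber grip, 290 mm long, 30 mm high, head at its +x end (115 mm across), lying on the bench about 130 mm from the fixture's middle line on the fixture's +y side; origin at its middle, on the bench. Leave alone.
- nut_jar: Glass jar of hex nuts with a steel lid, 76 mm across, 111 mm high, standing to the left or right of the fixture; origin: centre of its underside. Leave alone.
- cleaner_bottle: Green plastic bottle, 68 mm across, 190 mm high, standing to the left or right of the fixture; origin: centre of its underside. Leave alone.
- grease_tin: Yellow tin, 84 mm across, 75 mm high, standing to the left or right of the fixture; origin: centre of its underside. Leave alone.
Mind the look-alikes: they are no part of the job. What is meant by the bracket is not orange, and is the smaller of those in its own colour.

How it is judged:
By the outcome, as a careful person would: the job done as asked, in the order asked, and still so for the second after the job is handed in, with the robot touching nothing.
It also fails if it takes over 51 s, if anything falls off the work surface, if the arm or the gripper's body presses on something with over 40 N, if the wrist force passes 120 N, or if a joint passes its speed limit or range.

ROBOT

A 6-joint arm with a two-finger parallel gripper is mounted at the origin on the work surface. World frame = base frame: x ahead of the robot, y to its left, z up, the work surface at z = 0. Lengths are in m, angles in rad, forces in N, time in s.
With the tool pointing down it reaches from about 0.3 to 0.775 m from the base axis. Payload 14.6 kg.
Tool frame: the origin (TCP) lies midway between the tips of the shut fingers; the grasp point (between the pads) lies 19 mm behind it; z points along the fingers, x is the direction in which the jaws open and shut, and the axes are right-handed (so a half turn about z gives the same grasp; the last joint's range is limited). The gripper opens to 94 mm and grips with 3 to 60 N. Pads are 16 mm wide; open, the fingers measure 119 mm over their backs; the gripper's body (75 mm by 177 mm) begins 78 mm behind the grasp point.
Start: joints at [-1.224, 0.3, 1.521, -0, 1.321, -0.067], TCP at [0.221, -0.504, 0.205] pointing down, gripper open.
Joint ranges: [-3.03, 3.03], [-0.79, 2.21], [0.23, 2.52], [-1.04, 4.18], [0, 3.07], [-2.55, 2.55]. Speed limits (rad/s): [2.22, 2.22, 2.57, 3.14, 3.14, 3.14].

INTERFACE

Orientations are given as [roll, pitch, yaw] about the fixed x, y, z axes, in that order (R = Rz(yaw) Ry(pitch) Rx(roll)).
In Python, from bench import r gives the robot as it stands.
- The arm moves only by the tool servo_tool, never from a script. Its argument "steps" is a list of rows, each a list of 3 entries, a list of its own where there are three numbers: the opening, from -1 (shut) to 1 (fully open), then the shift along the tool's x, y, z in units of 40 mm (1.0 is 40 mm), then the turn, a rotation vector about the tool's x, y, z in units of 6 degrees (1.0 is 6 degrees). In form: [[jaw, [x, y, z], [wx, wy, wz]], ...]. A call has exactly 10 rows; each row shifts and turns the commanded pose from where the row before left it, along the tool's axes as they then stand; what a row does not reach is not made up. A row lasts 1/10 s, in which the tool goes at most 50 mm and 8.59 degrees, less where a joint would pass 70% of its speed; a pose out of reach is approached as far as the arm can. A call is refused whole if a number of a shift passes 1 or a number of a turn 1, either way. A call with a gripper value outside its range is refused whole. The fingers move at their own pace and stop on an object; the grip force is fixed at half the most. Time passes only in rows, so rows that do not move let the fingers close, or fill a call up. It gives the time, the measured TCP pose, the force and the opening at its end, in the units of the state.
- r.read_state(): the state, without advancing time (a new reading comes with each control period).
- r.read_camera(name): name is "scene" or "top" or "wrist"; returns the picture (400x640x3 uint8, red, green, blue); there is no depth.
- r.camera_info(name): a dict with "mtx" (3x3 intrinsics, pixels), "k1" (the pictures are not rectified: a ray, as slopes to the right and down, at radius r is drawn at 1 + k1 r^2 times it, then the intrinsics apply), "origin" and "orientation" of the camera in the world; the wrist camera has in their place "mount" (4x4, takes a point from camera to tool coordinates, whose origin is the TCP and whose axes are the tool frame's). Camera axes: x right, y up, looking along -z (the intrinsics and any distortion apply to the point x, -y, -z); pixel columns grow to the right and rows downward; lengths in m; the calibration is good to about 2 mm. A picture is of the moment at which its call begins: read the wrist's pose just before it. camera_info takes no time and is no camera call.
- r.job_done(): hands the job in, once; it reports no verdict.
The state is a dict: "t": time; "joint_positions": joint angles; "qvel": joint speeds; "joint_torque": joint torques, N m; "tcp_pos": TCP position; "tool_rot": TCP orientation; "contact_force": force on the tool from outside, world axes, zero at the start; "torque": the same for the moment, N m; "grip_width": opening from 0.0 (shut) to 1.0 (fully open).
Only numpy, scipy, OpenCV 4.12 (cv2) and the standard library are available. Lean on these libraries where they do the work, as an engineer would, in place of code of your own. Each camera call takes 0.05 s, during which the arm holds its last target.

## Working session

There is one attempt and no reset: what is moved stays moved. The work goes in short steps, Python scripts to look and compute and a tool call to move; the robot and the scene stay as the last step left them, time stands still between calls to the robot, and variables do not carry over. Pictures are saved under pics/ and viewed, and the job is handed in when it is done.

Besides the shell and the picture viewer there is one more tool, called after "Request:" in YAML: its name, and indented under it one key for each argument. servo_tool: Moves the arm, as the interface text tells. Its arguments: {"type":"object","properties":{"steps":{"type":"array"}},"required":["steps"]}

```bash
mkdir -p pics; ls
python3 - <<'E'
from bench import r
import cv2
print(r.read_state())
for n in ("scene","top","wrist"):
    print(n,r.camera_info(n))
for n in ("scene","top"):
    cv2.imwrite(f"pics/{n}0.png",r.read_camera(n)[:,:,::-1])
E
```

```text
pics
{'t': 0.0, 'joint_positions': array([-1.22362260e+00,  3.00484674e-01,  1.52157543e+00, -6.42168521e-07,
        1.32068407e+00, -6.66103062e-02]), 'qvel': array([ 0.00036145,  0.00121177,  0.00110363, -0.00212768,  0.00068843,
       -0.0023298 ]), 'joint_torque': array([ 9.95276991e-05, -5.31810737e+01, -3.52738774e+01,  7.08598411e-02,
        2.44068395e-02, -1.11511808e-04]), 'tcp_pos': array([ 0.22104671, -0.50334483,  0.20488127]), 'tool_rot': array([-3.14151663e+00,  1.14901012e-03, -1.15701209e+00]), 'contact_force': array([-0.11694647,  0.3975609 ,  0.42240031]), 'torque': array([ 0.0022271 ,  0.06145451, -0.00320498]), 'grip_width': 1.0015652419920549}
scene {'mtx': array([[418.11681632,   0.        , 307.71594903],
       [  0.        , 418.11681632, 201.62843454],
       [  0.        ,   0.        ,   1.        ]]), 'k1': 0.02171179026529343, 'origin': array([ 1.13735203, -0.56716391,  0.99150902]), 'orientation': array([0.79973072, 0.00951228, 0.81410829])}
top {'mtx': array([[386.07270843,   0.        , 324.77470452],
       [  0.        , 386.07270843, 190.15935655],
       [  0.        ,   0.        ,   1.        ]]), 'k1': -0.07301157189904763, 'origin': array([ 0.28558843, -0.00625692,  1.37026486]), 'orientation': array([ 1.95840566e-01,  9.75363259e-05, -1.55806873e+00])}
wrist {'mtx': array([[340.48475254,   0.        , 318.89630498],
       [  0.        , 340.48475254, 200.65531716],
       [  0.        ,   0.        ,   1.        ]]), 'k1': 0.004253917337562334, 'mount': array([[ 9.99999498e-01, -7.97359943e-04, -6.06131922e-04,
         1.08917390e-03],
       [-9.29291958e-04, -9.64379970e-01, -2.64519205e-01,
        -7.69348110e-02],
       [-3.73624467e-04,  2.64519635e-01, -9.64380227e-01,
        -1.79308394e-01],
       [ 0.00000000e+00,  0.00000000e+00,  0.00000000e+00,
         1.00000000e+00]])}
```

View pics/scene0.png

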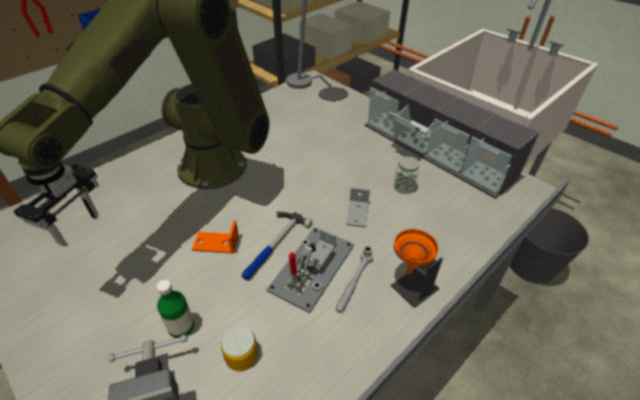

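View pics/top0.png

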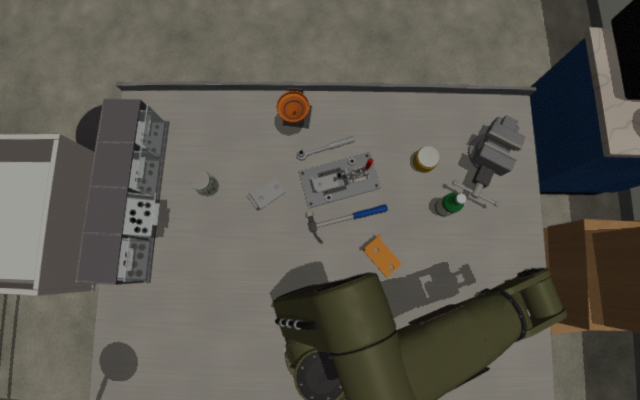

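```bash
cat > h.py <<'E'
import numpy as np, cv2
from scipy.spatial.transform import Rotation as Ro
from bench import r
def cam(n,st=None):
    i=r.camera_info(n)
    if n=="wrist":
        st=st or r.read_state()
        T=np.eye(4);T[:3,:3]=Ro.from_euler('xyz',st['tool_rot']).as_matrix();T[:3,3]=st['tcp_pos']
        M=T@i['mount'];R=M[:3,:3];o=M[:3,3]
    else:
        R=Ro.from_euler('xyz',i['orientation']).as_matrix();o=i['origin']
    return i['mtx'],i['k1'],R,np.array(o)
def ray(c,uv):
    K,k,R,o=c
    p=cv2.undistortPoints(np.array([[uv]],float),K,np.array([k,0,0,0.])).ravel()
    d=R@np.array([p[0],-p[1],-1]);return o,d/np.linalg.norm(d)
def onz(c,uv,z):
    o,d=ray(c,uv);return o+d*(z-o[2])/d[2]
def proj(c,P):
    K,k,R,o=c
    q=R.T@(np.array(P,float)-o);x,y=q[0]/-q[2],-q[1]/-q[2];s=1+k*(x*x+y*y)
    return np.array([K[0,0]*x*s+K[0,2],K[1,1]*y*s+K[1,2]])
E
python3 - <<'E'
import cv2
a=cv2.imread('pics/scene0.png');b=cv2.imread('pics/top0.png')
cv2.imwrite('pics/s_c.png',cv2.resize(a[210:320,240:390],None,fx=5,fy=5,interpolation=2))
cv2.imwrite('pics/t_c.png',cv2.resize(b[130:235,280:400],None,fx=5.5,fy=5.5,interpolation=2))
E
```

```text
(no output)
```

View pics/s_c.png

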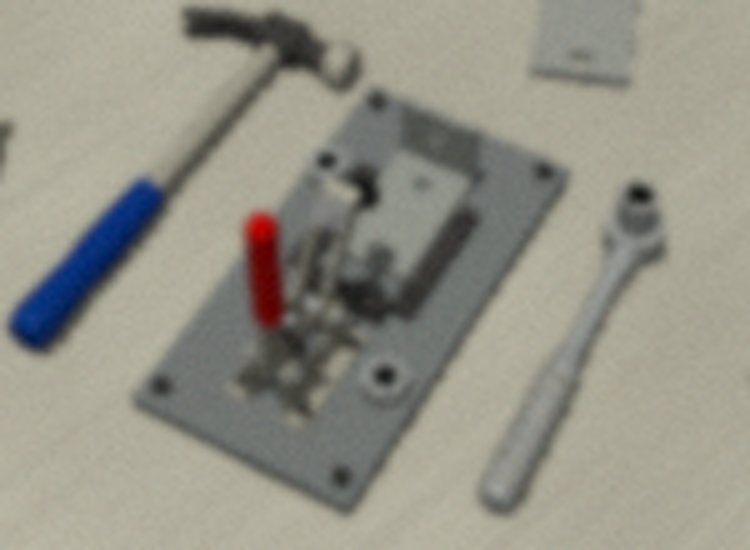

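View pics/t_c.png

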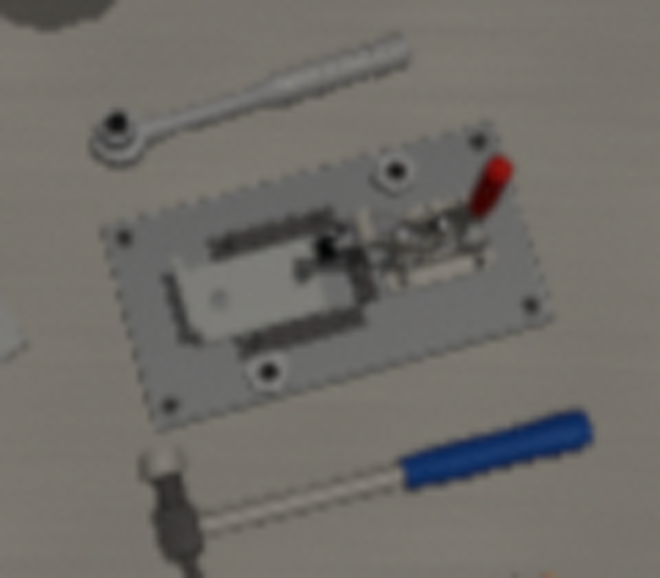

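Run:
```python
from h import *
def fit(n,pts,s,off):
    c=cam(n);P=np.array([onz(c,((x+.5)/s-.5+off[0],(y+.5)/s-.5+off[1]),.012) for x,y in pts])
    M=np.array([[.135,-.07],[-.135,-.07],[-.135,.07],[.135,.07]])
    A=P[:,:2];mu=A.mean(0);th=np.angle(np.sum((A-mu)@[1,1j]*np.conj(M@[1,1j])))
    Rm=np.array([[np.cos(th),-np.sin(th)],[np.sin(th),np.cos(th)]])
    print(n,mu,th,(A-(M@Rm.T+mu)).round(4).tolist());return mu,Rm,th
# order: +x-y, -x-y, -x+y, +x+y ; (+x = channel end)
tm,tR,tth=fit("top",[(101,232),(492,121),(553,320),(158,432)],5.5,(280,130))
sm,sR,sth=fit("scene",[(568,178),(350,513),(135,400),(375,88)],5,(240,210))
mu=(tm+sm)/2;th=(tth+sth)/2
np.savez('fix.npz',mu=mu,th=th);print(mu,th)
Rm=np.array([[np.cos(th),-np.sin(th)],[np.sin(th),np.cos(th)]])
def F(c,x,y,s,off,z):
    p=onz(c,((x+.5)/s-.5+off[0],(y+.5)/s-.5+off[1]),z);return Rm.T@(p[:2]-mu)
ct=cam("top");cs=cam("scene")
# upright top edge ends (z=.062), top view crop
for p in [(178,262),(200,342)]: print('up top', F(ct,*p,5.5,(280,130),.062))
for p in [(404,150),(475,185)]: print('up scene', F(cs,*p,5,(240,210),.062))
for n,c,uv in (("top",ct,((500+.5)/5.5+279.5,(168+.5)/5.5+129.5)),("scene",cs,(240+261/5,210+222/5))):
    for z in (.12,.15,.165,.18): 
        p=onz(c,uv,z);print(n,z,Rm.T@(p[:2]-mu))
```

```text
top [ 0.59458181 -0.05362493] 1.8643013741920893 [[-0.0008, -0.0005], [0.0006, -0.0005], [-0.0003, 0.0014], [0.0006, -0.0004]]
scene [ 0.60190215 -0.05690501] 1.8507259596253454 [[-0.0005, -0.0049], [-0.0006, 0.0015], [0.0009, 0.0027], [0.0001, 0.0006]]
[ 0.59824198 -0.05526497] 1.8575136669087173
up top [ 0.09584733 -0.0200763 ]
up top [0.09617327 0.03336639]
up scene [0.05970941 0.00463714]
up scene [ 0.0568756  -0.04347558]
top 0.12 [-0.10720598 -0.01018608]
top 0.15 [-0.10138402 -0.00307839]
top 0.165 [-0.09847303  0.00047545]
top 0.18 [-0.09556205  0.0040293 ]
scene 0.12 [-0.0661749   0.02102362]
scene 0.15 [-0.08604699  0.00748303]
scene 0.165 [-0.09598303  0.00071273]
scene 0.18 [-0.10591907 -0.00605756]
```

Request:
servo_tool:
  steps:
    - [-1,[0,0,-0.4],[0,0,-1]]
    - [-1,[0,0,-0.4],[0,0,-1]]
    - [-1,[0,0,-0.4],[0,0,-1]]
    - [-1,[0,0,-0.4],[0,0,-1]]
    - [-1,[0,0,-0.4],[0,0,-1]]
    - [-1,[0,0,-0.4],[0,0,-1]]
    - [-1,[0,0,-0.4],[0,0,-1]]
    - [-1,[0,0,-0.4],[0,0,-1]]
    - [-1,[0,0,-0.4],[0,0,-1]]
    - [-1,[0,0,0],[0,0,-1]]

```text
t: 1.1
tcp_pos: [0.2213, -0.5039, 0.3513]
tool_rot: [3.139, -0.001, -0.105]
contact_force: [-0.2, -0.9, -0.8]
grip_width: 0.182
```

Request:
servo_tool:
  steps:
    - [-1,[0,0,0],[0,0,-1]]
    - [-1,[0,0,0],[0,0,-1]]
    - [-1,[0,0,0],[0,0,-1]]
    - [-1,[0,0,0],[0,0,-0.8]]
    - [-1,[0,0,0],[0,0,0]]
    - [-1,[0,-0.5,0],[0,0,0]]
    - [-1,[0,-0.8,0],[0,0,0]]
    - [-1,[0,-0.8,0],[0,0,0]]
    - [-1,[0,-0.8,0],[0,0,0]]
    - [-1,[0,-0.8,0],[0,0,0]]

```text
t: 2.1
tcp_pos: [0.1787, -0.3604, 0.3492]
tool_rot: [-3.141, 0.0, 0.285]
contact_force: [-0.3, -0.2, 0.6]
grip_width: 0.006
```

Request:
servo_tool:
  steps:
    - [-1,[0.6,-0.3,0],[0,0,0]]
    - [-1,[0.9,-0.5,0],[0,0,0]]
    - [-1,[0.9,-0.5,0],[0,0,0]]
    - [-1,[0.9,-0.5,0],[0,0,0]]
    - [-1,[0.9,-0.5,0],[0,0,0]]
    - [-1,[0.9,-0.5,0],[0,0,0]]
    - [-1,[0.9,-0.5,0],[0,0,0]]
    - [-1,[0.9,-0.5,0],[0,0,0]]
    - [-1,[0.9,-0.5,0],[0,0,0]]
    - [-1,[0.9,-0.5,0],[0,0,0]]

```text
t: 3.1
tcp_pos: [0.4591, -0.0771, 0.3494]
tool_rot: [3.142, -0.0, 0.285]
contact_force: [-0.5, -0.3, -0.2]
grip_width: 0.001
```

Request:
servo_tool:
  steps:
    - [-1,[0.9,-0.5,0],[0,0,0]]
    - [-1,[0.9,-0.5,0],[0,0,0]]
    - [-1,[0.9,-0.5,0],[0,0,0]]
    - [-1,[0.7,-0.2,0],[0,0,0]]
    - [-1,[0.2,0,0],[0,0,0]]
    - [-1,[0,0,0],[0,0,0]]
    - [-1,[0,0,0],[0,0,0]]
    - [-1,[0,0,0],[0,0,0]]
    - [-1,[0,0,0],[0,0,0]]
    - [-1,[0,0,0],[0,0,0]]

```text
t: 4.1
tcp_pos: [0.5766, 0.027, 0.3499]
tool_rot: [3.141, -0.001, 0.287]
contact_force: [0.6, -0.1, 0.1]
grip_width: 0.007
```

Run:
```python
from h import *
s=r.read_state();print(s['tcp_pos'],s['tool_rot'],s['joint_positions'],s['contact_force'])
im=r.read_camera("wrist");cv2.imwrite("pics/w1.png",im[:,:,::-1])
np.savez('w1.npz',p=s['tcp_pos'],o=s['tool_rot'])
```

```text
[0.57661527 0.027      0.34987432] [ 3.14135665e+00 -5.95935656e-04  2.87360644e-01] [-1.66341674e-02  3.03019257e-01  1.18901618e+00 -4.69447177e-05
  1.64891796e+00 -3.03998419e-01] [ 0.58838861 -0.10921418  0.08143473]
```

View pics/w1.png

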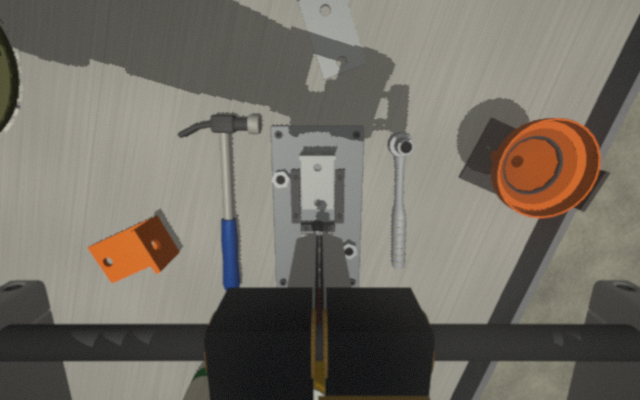

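Run:
```python
import cv2
a=cv2.imread('pics/w1.png')
cv2.imwrite('pics/w1c.png',cv2.resize(a[115:235,250:390],None,fx=5,fy=5,interpolation=2))
```

```text
(no output)
```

View pics/w1c.png

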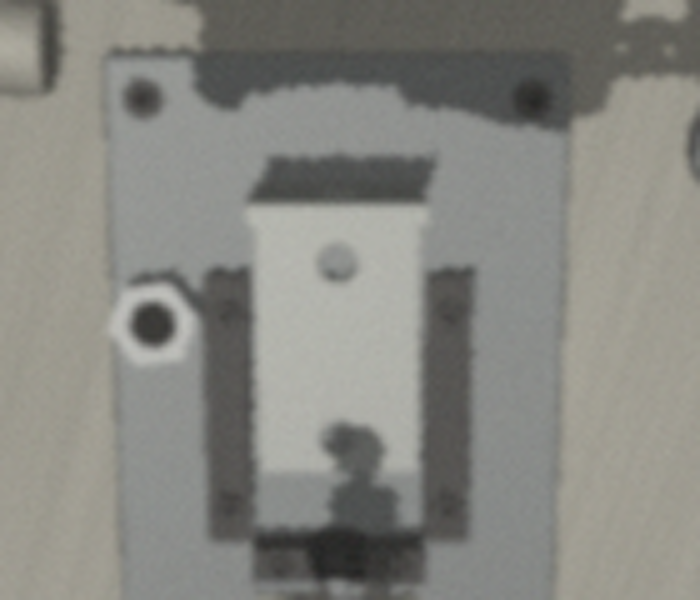

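Run:
```python
from h import *
d=np.load('w1.npz');c=cam("wrist",dict(tcp_pos=d['p'],tool_rot=d['o']))
uv=lambda x,y:((x+.5)/5-.5+250,(y+.5)/5-.5+115)
P=[onz(c,uv(*p),z)[:2] for p,z in [((107,57),.012),((568,57),.012),((207,268),.021),((473,268),.021),((211,540),.021),((469,540),.021)]]
M=np.array([[.135,.07],[.135,-.07],[.07,.041],[.07,-.041],[-.015,.041],[-.015,-.041]])
A=np.array(P);a=A@[1,1j];m=M@[1,1j]
th=np.angle(np.sum((a-a.mean())*np.conj(m-m.mean())));Rm=np.array([[np.cos(th),-np.sin(th)],[np.sin(th),np.cos(th)]])
mu=A.mean(0)-Rm@M.mean(0);print(mu,th,(A-(M@Rm.T+mu)).round(4).tolist())
np.savez('fix.npz',mu=mu,th=th)
F=lambda x,y,z:(Rm.T@(onz(c,uv(x,y),z)[:2]-mu)).round(4)
print('toe',F(257,472,.018),F(420,472,.018))
print('legtop outer',F(247,203,.062),F(430,203,.062), 'hole',F(338,262,.018))
s=r.read_state();print('tcp in fix',Rm.T@(s['tcp_pos'][:2]-mu))
```

```text
[ 0.59922652 -0.05471103] 1.8612605429988724 [[0.0016, -0.001], [-0.0012, -0.0022], [0.0006, 0.002], [-0.001, 0.0013], [0.0003, 0.0002], [-0.0003, -0.0002]]
toe [0.0065 0.026 ] [ 0.0064 -0.0251]
legtop outer [0.0969 0.0251] [ 0.0968 -0.0252] hole [0.0729 0.0003]
tcp in fix [ 0.08485339 -0.00183874]
```

Request:
servo_tool:
  steps:
    - [-1,[0,-0.5,0.3],[0,0,0]]
    - [-1,[0,-0.5,0.8],[0,0,0]]
    - [-1,[0,-0.1,0.9],[0,0,0]]
    - [-1,[-0.05,0,0.9],[0,0,0]]
    - [-1,[0,0,0.9],[0,0,0]]
    - [-1,[0,0,0.9],[0,0,0]]
    - [-1,[0,0,0.9],[0,0,0]]
    - [-1,[0,0,0.9],[0,0,0]]
    - [-1,[0,0,0.7],[0,0,0]]
    - [-1,[0,0,0.2],[0,0,0]]

```text
t: 5.15
tcp_pos: [0.561, 0.0688, 0.0508]
tool_rot: [-3.141, 0.004, 0.288]
contact_force: [-0.2, 0.3, 0.1]
grip_width: 0.003
```

Request:
servo_tool:
  steps:
    - [-1,[0,0,0.3],[0,0,0]]
    - [-1,[0,0,0.3],[0,0,0]]
    - [-1,[0,0,0.2],[0,0,0]]
    - [-1,[0,0,0],[0,0,0]]
    - [-1,[0,0,0],[0,0,0]]
    - [-1,[0,0,0],[0,0,0]]
    - [-1,[0,0,0],[0,0,0]]
    - [-1,[0,0,0],[0,0,0]]
    - [-1,[0,0,0],[0,0,0]]
    - [-1,[0,0,0],[0,0,0]]

```text
t: 6.15
tcp_pos: [0.5625, 0.069, 0.0215]
tool_rot: [-3.142, -0.0, 0.288]
contact_force: [0.7, 0.4, 0.4]
grip_width: 0.007
```

```bash
cat >> h.py <<'E'
def fx():
    d=np.load('fix.npz');th=float(d['th']);Rm=np.array([[np.cos(th),-np.sin(th)],[np.sin(th),np.cos(th)]]);mu=d['mu']
    s=r.read_state();p=Rm.T@(s['tcp_pos'][:2]-mu);f=s['contact_force'];g=Rm.T@f[:2]
    print('t',s['t'],'fix tcp mm',(np.r_[p,s['tcp_pos'][2]]*1000).round(1),'rot',s['tool_rot'].round(3),'F fix',g.round(1),f[2].round(1))
E
python3 -c "
from h import *
fx()"
```

```text
t 6.15 fix tcp mm [129.1  -0.3  21.5] rot [-3.142 -0.     0.288] F fix [ 0.1 -0.8] 0.4
```

Request:
servo_tool:
  steps:
    - [-1,[0,0.1,0],[0,0,0]]
    - [-1,[0,0.15,0],[0,0,0]]
    - [-1,[0,0.15,0],[0,0,0]]
    - [-1,[0,0.1,0],[0,0,0]]
    - [-1,[0,0.1,0],[0,0,0]]
    - [-1,[0,0.1,0],[0,0,0]]
    - [-1,[0,0.1,0],[0,0,0]]
    - [-1,[0,0.1,0],[0,0,0]]
    - [-1,[0,0,0],[0,0,0]]
    - [-1,[0,0,0],[0,0,0]]

```text
t: 7.15
tcp_pos: [0.5728, 0.0343, 0.0214]
tool_rot: [3.141, 0.0, 0.288]
contact_force: [0.1, 0.1, -0.1]
grip_width: 0.01
```

```bash
python3 -c "
from h import *
fx()"
```

```text
t 7.15 fix tcp mm [92.9 -0.1 21.4] rot [3.141 0.    0.288] F fix [ 0.  -0.1] -0.1
```

Request:
servo_tool:
  steps:
    - [-1,[0,0.05,0],[0,0,0]]
    - [-1,[0,0.05,0],[0,0,0]]
    - [-1,[0,0.05,0],[0,0,0]]
    - [-1,[0,0.05,0],[0,0,0]]
    - [-1,[0,0.04,0],[0,0,0]]
    - [-1,[0,0.04,0],[0,0,0]]
    - [-1,[0,0,0],[0,0,0]]
    - [-1,[0,0,0],[0,0,0]]
    - [-1,[0,0,0],[0,0,0]]
    - [-1,[0,0,0],[0,0,0]]

```text
t: 8.15
tcp_pos: [0.5752, 0.0267, 0.0218]
tool_rot: [-3.138, 0.0, 0.289]
contact_force: [-7.4, 23.6, 8.1]
grip_width: 0.006
```

Run:
```python
from h import *
fx()
cv2.imwrite("pics/w2.png",r.read_camera("wrist")[:,:,::-1])
```

```text
t 8.15 fix tcp mm [84.8 -0.3 21.8] rot [-3.138  0.     0.289] F fix [24.8  0.3] 8.1
```

View pics/w2.png

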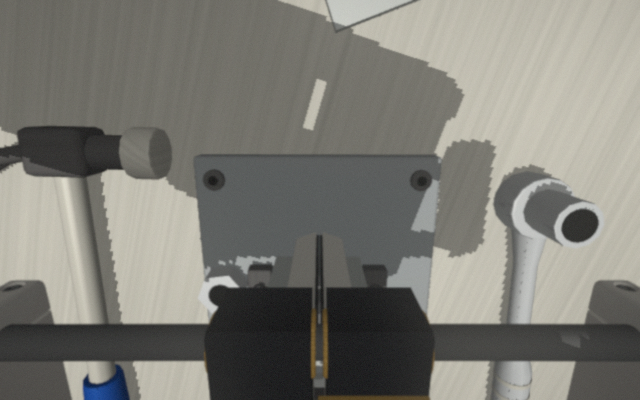

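Request:
servo_tool:
  steps:
    - [-1,[0,-0.1,0],[0,0,0]]
    - [-1,[0,-0.3,0],[0,0,0]]
    - [-1,[0,-0.4,-0.2],[0,0,0]]
    - [-1,[0,0,-0.8],[0,0,0]]
    - [-1,[0,0,-0.9],[0,0,0]]
    - [-1,[0,0,-0.9],[0,0,0]]
    - [-1,[0,0,-0.9],[0,0,0]]
    - [-1,[0,0,-0.8],[0,0,0]]
    - [-1,[0,0,-0.5],[0,0,0]]
    - [-1,[0,0,0],[0,0,0]]

```text
t: 9.2
tcp_pos: [0.5675, 0.0552, 0.2248]
tool_rot: [3.14, -0.005, 0.288]
contact_force: [0.5, 0.3, -0.3]
grip_width: 0.006
```

Request:
servo_tool:
  steps:
    - [-1,[0,0,0],[0,0,0]]
    - [-1,[0,0,0],[0,0,0]]
    - [-1,[0,0,0],[0,0,0]]
    - [-1,[0,0,0],[0,0,0]]
    - [-1,[0,0,0],[0,0,0]]
    - [-1,[0,0,0],[0,0,0]]
    - [-1,[0,0,0],[0,0,0]]
    - [-1,[0,0,0],[0,0,0]]
    - [-1,[0,0,0],[0,0,0]]
    - [-1,[0,0,0],[0,0,0]]

```text
t: 10.2
tcp_pos: [0.5668, 0.0544, 0.2215]
tool_rot: [3.142, -0.0, 0.288]
contact_force: [0.0, 0.8, 0.2]
grip_width: 0.006
```

Run:
```python
from h import *
fx()
s=r.read_state();np.savez('w3.npz',p=s['tcp_pos'],o=s['tool_rot'])
a=r.read_camera("wrist")[:,:,::-1];cv2.imwrite("pics/w3.png",a)
cv2.imwrite('pics/w3c.png',cv2.resize(a[110:290,230:410],None,fx=3.3,fy=3.3,interpolation=2))
```

```text
t 10.2 fix tcp mm [ 1.139e+02 -2.000e-01  2.215e+02] rot [ 3.142 -0.     0.288] F fix [ 0.8 -0.2] 0.2
```

View pics/w3c.png

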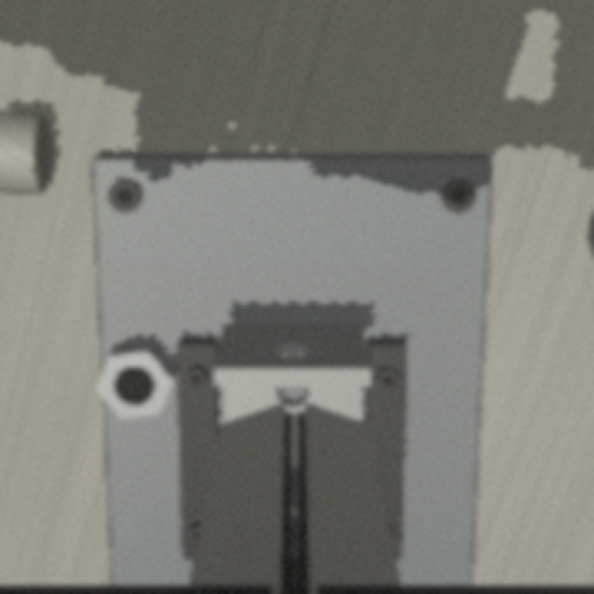

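Run:
```python
from h import *
d=np.load('w3.npz');c=cam("wrist",dict(tcp_pos=d['p'],tool_rot=d['o']))
f=np.load('fix.npz');th=float(f['th']);Rm=np.array([[np.cos(th),-np.sin(th)],[np.sin(th),np.cos(th)]])
uv=lambda x,y:((x+.5)/3.3-.5+230,(y+.5)/3.3-.5+110)
F=lambda x,y,z:(Rm.T@(onz(c,uv(x,y),z)[:2]-f['mu'])).round(4)
print('leg',F(214,368,.062),F(373,368,.062),'railend',F(180,338,.021),F(407,338,.021),'plate',F(93,157,.012),F(490,157,.012))
a=cv2.imread('pics/w3.png')
b=r.read_camera("scene")[:,:,::-1];cv2.imwrite('pics/s3c.png',cv2.resize(b[210:320,240:390],None,fx=5,fy=5,interpolation=2))
```

```text
leg [0.0743 0.0252] [ 0.0743 -0.0254] railend [0.0716 0.0401] [ 0.0714 -0.0402] plate [0.1345 0.0693] [ 0.1343 -0.0683]
```

View pics/s3c.png

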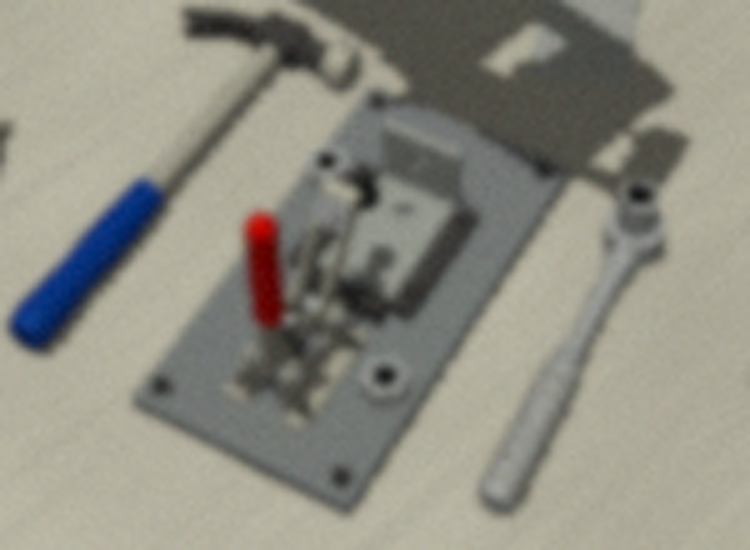

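Request:
servo_tool:
  steps:
    - [-1,[0,0.4,0],[0,0,0]]
    - [-1,[0,0.8,0],[0,0,0]]
    - [-1,[0,0.9,0],[0,0,0]]
    - [-1,[0,0.9,0],[0,0,0]]
    - [-1,[0,0.8,0],[0,0,0]]
    - [-1,[0,0.5,0.1],[0,0,0]]
    - [-1,[0,0.1,0.5],[0,0,0]]
    - [-1,[0,0,0.6],[0,0,0]]
    - [-1,[0,0,0.5],[0,0,0]]
    - [-1,[0,0,0.2],[0,0,0]]

```text
t: 11.3
tcp_pos: [0.6161, -0.1144, 0.1431]
tool_rot: [-3.14, 0.003, 0.288]
contact_force: [-0.0, -0.3, -0.5]
grip_width: 0.001
```

Request:
servo_tool:
  steps:
    - [-1,[0,0,0],[0,0,0]]
    - [-1,[0,0,0],[0,0,0]]
    - [-1,[0,0,0],[0,0,0]]
    - [-1,[0,0,0],[0,0,0]]
    - [-1,[0,0,0],[0,0,0]]
    - [-1,[0,0,0],[0,0,0]]
    - [-1,[0,0,0],[0,0,0]]
    - [-1,[0,0,0],[0,0,0]]
    - [-1,[0,0,0],[0,0,0]]
    - [-1,[0,0,0],[0,0,0]]

```text
t: 12.3
tcp_pos: [0.6168, -0.1143, 0.1454]
tool_rot: [-3.142, 0.0, 0.288]
contact_force: [0.4, 0.7, -0.1]
grip_width: 0.008
```

Run:
```python
from h import *
fx()
b=r.read_camera("scene")[:,:,::-1];cv2.imwrite('pics/s4c.png',cv2.resize(b[170:320,220:390],None,fx=4,fy=4,interpolation=2))
# handle tip by triangulation of red from scene & top of start pictures
f=np.load('fix.npz');th=float(f['th']);Rm=np.array([[np.cos(th),-np.sin(th)],[np.sin(th),np.cos(th)]])
# corner path plan
for q in (-.1,0,.1,.2,.4,.6,.8,.9,1,1.1,1.16,1.2,1.26):
    a=1.47-q;s=.100
    u=np.array([-np.cos(a),np.sin(a)]);n=np.array([np.sin(a),np.cos(a)])
    p=np.array([-.095,.042])+s*u+.009*n+[.008,0];print(q,(p*1000).round(1))
```

```text
t 12.3 fix tcp mm [-62.1   0.2 145.4] rot [-3.142  0.     0.288] F fix [ 0.6 -0.6] -0.1
-0.1 [-78.1 142. ]
0 [-88.1 142.4]
0.1 [-98.1 141.8]
0.2 [-108.   140.2]
0.4 [-127.1  134. ]
0.6 [-144.6  124.2]
0.8 [-159.8  111.2]
0.9 [-166.3  103.5]
1 [-172.1   95.3]
1.1 [-177.    86.6]
1.16 [-179.5   81.1]
1.2 [-181.    77.3]
1.26 [-182.9   71.6]
```

View pics/s4c.png

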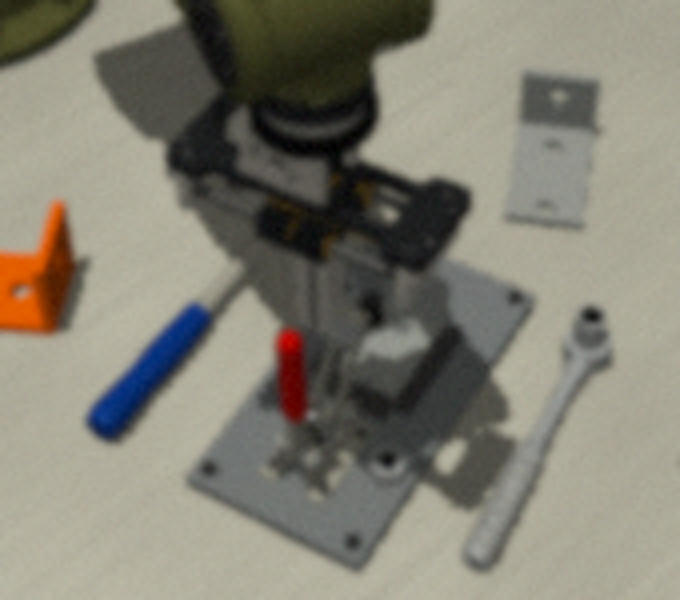

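Request:
servo_tool:
  steps:
    - [-1,[0,0.15,0],[0,0,0]]
    - [-1,[0,0.2,0],[0,0,0]]
    - [-1,[0,0.2,0.05],[0,0,0]]
    - [-1,[0,0.2,0.05],[0,0,0]]
    - [-1,[0,0.2,0],[0,0,0]]
    - [-1,[0,0.2,0.05],[0,0,0]]
    - [-1,[0,0.2,0.05],[0,0,0]]
    - [-1,[0,0.15,0.05],[0,0,0]]
    - [-1,[0,0.14,0.05],[0,0,0]]
    - [-1,[0,0,0],[0,0,0]]

```text
t: 13.35
tcp_pos: [0.6355, -0.178, 0.133]
tool_rot: [3.141, 0.0, 0.288]
contact_force: [0.1, -0.4, -0.2]
grip_width: 0.003
```

Run:
```python
from h import *
fx()
b=r.read_camera("scene")[:,:,::-1];cv2.imwrite('pics/s5c.png',cv2.resize(b[170:320,220:390],None,fx=4,fy=4,interpolation=2))
```

```text
t 13.35 fix tcp mm [-128.5    0.5  133. ] rot [3.141 0.    0.288] F fix [-0.4 -0. ] -0.2
```

View pics/s5c.png

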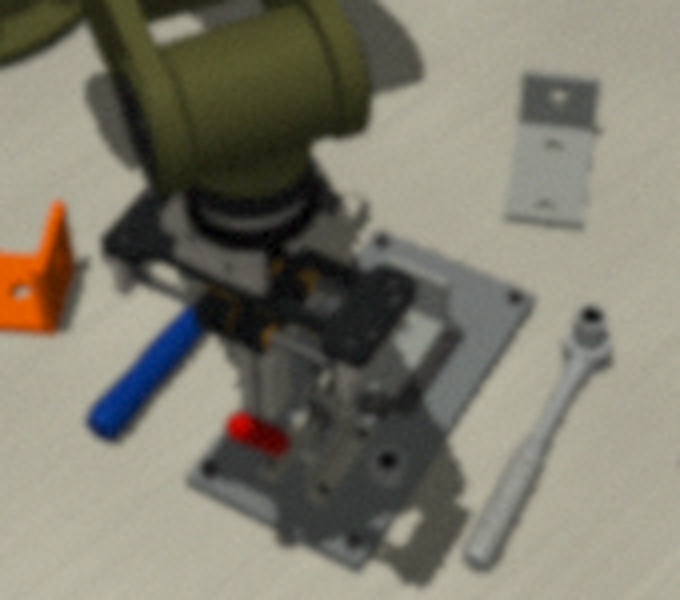

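Request:
servo_tool:
  steps:
    - [-1,[0,0.16,0.09],[0,0,0]]
    - [-1,[0,0.16,0.1],[0,0,0]]
    - [-1,[0,0.16,0.1],[0,0,0]]
    - [-1,[0,0.15,0.12],[0,0,0]]
    - [-1,[0,0.15,0.14],[0,0,0]]
    - [-1,[0,0.1,0.12],[0,0,0]]
    - [-1,[0,0.1,0.14],[0,0,0]]
    - [-1,[0,0.1,0.14],[0,0,0]]
    - [-1,[0,0,0],[0,0,0]]
    - [-1,[0,0,0],[0,0,0]]

```text
t: 14.4
tcp_pos: [0.6478, -0.2186, 0.0956]
tool_rot: [3.141, -0.0, 0.288]
contact_force: [-1.0, 1.2, 3.8]
grip_width: 0.006
```

Run:
```python
from h import *
fx()
b=r.read_camera("scene")[:,:,::-1];cv2.imwrite('pics/s6c.png',cv2.resize(b[170:320,220:390],None,fx=4,fy=4,interpolation=2))
```

```text
t 14.4 fix tcp mm [-171.     0.4   95.6] rot [ 3.141 -0.     0.288] F fix [1.5 0.6] 3.8
```

View pics/s6c.png

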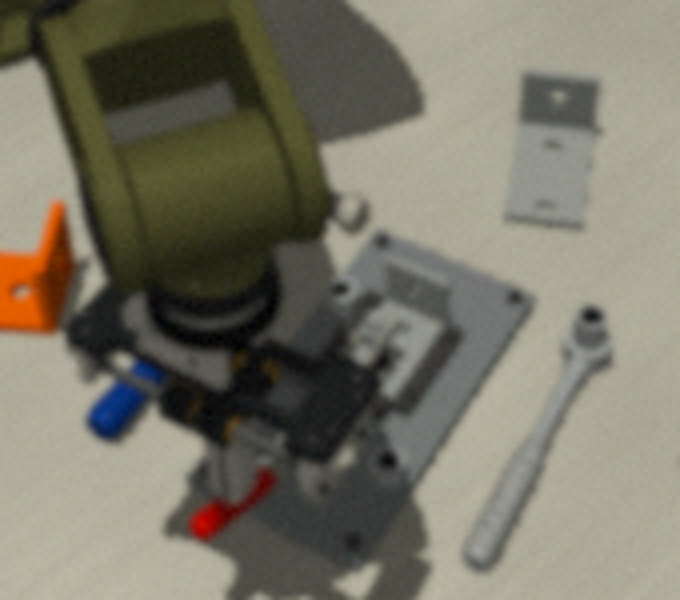

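Request:
servo_tool:
  steps:
    - [-1,[0,0.06,0.1],[0,0,0]]
    - [-1,[0,0.06,0.1],[0,0,0]]
    - [-1,[0,0.05,0.1],[0,0,0]]
    - [-1,[0,0.04,0.1],[0,0,0]]
    - [-1,[0,0.04,0.1],[0,0,0]]
    - [-1,[0,0.03,0.08],[0,0,0]]
    - [-1,[0,0.02,0.06],[0,0,0]]
    - [-1,[0,0,0],[0,0,0]]
    - [-1,[0,0,0],[0,0,0]]
    - [-1,[0,0,0],[0,0,0]]

```text
t: 15.45
tcp_pos: [0.6512, -0.2298, 0.0707]
tool_rot: [-3.141, -0.0, 0.288]
contact_force: [-5.5, 4.3, 8.5]
grip_width: 0.006
```

Run:
```python
from h import *
fx()
b=r.read_camera("scene")[:,:,::-1];cv2.imwrite('pics/s7c.png',cv2.resize(b[170:320,220:390],None,fx=4,fy=4,interpolation=2))
```

```text
t 15.45 fix tcp mm [-182.6    0.3   70.7] rot [-3.141 -0.     0.288] F fix [5.7 4.1] 8.5
```

View pics/s7c.png

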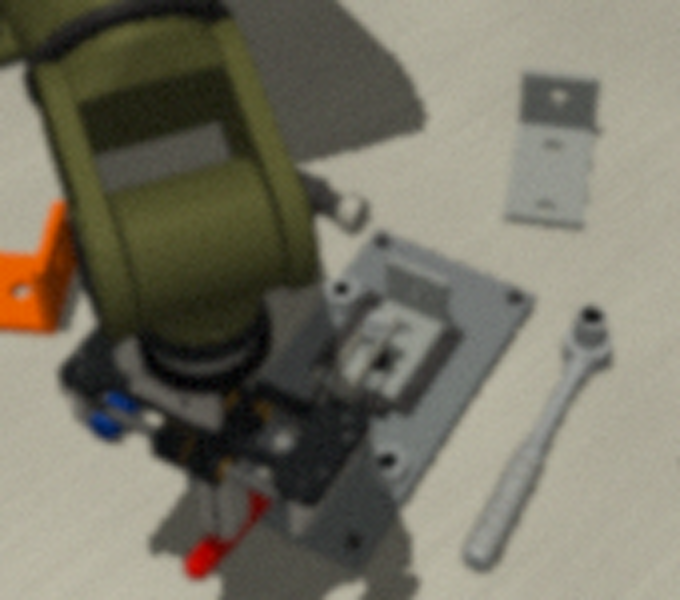

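Request:
servo_tool:
  steps:
    - [-1,[0,0,0.03],[0,0,0]]
    - [-1,[0,0,0.03],[0,0,0]]
    - [-1,[0,0,0],[0,0,0]]
    - [-1,[0,0,0],[0,0,0]]
    - [-1,[0,0,0],[0,0,0]]
    - [-1,[0,0,0],[0,0,0]]
    - [-1,[0,0,0],[0,0,0]]
    - [-1,[0,0,0],[0,0,0]]
    - [-1,[0,0,0],[0,0,0]]
    - [-1,[0,0,0],[0,0,0]]

```text
t: 16.5
tcp_pos: [0.6514, -0.2298, 0.0702]
tool_rot: [3.141, -0.001, 0.288]
contact_force: [-11.0, 5.9, 22.6]
grip_width: 0.004
```

Run:
```python
from h import *
fx()
```

```text
t 16.5 fix tcp mm [-1.827e+02  1.000e-01  7.020e+01] rot [ 3.141e+00 -1.000e-03  2.880e-01] F fix [8.8 8.9] 22.6
```

Request:
servo_tool:
  steps:
    - [-1,[0,0,-0.06],[0,0,0]]
    - [-1,[0,0,-0.1],[0,0,0]]
    - [-1,[0,0,-0.3],[0,0,0]]
    - [-1,[0,0,-0.7],[0,0,0]]
    - [-1,[0,0,-0.9],[0,0,0]]
    - [-1,[0,0,-0.9],[0,0,0]]
    - [-1,[0,0,-0.9],[0,0,0]]
    - [-1,[0,0,-0.9],[0,0,0]]
    - [-1,[0,0,-0.9],[0,0,0]]
    - [-1,[0,0,-0.5],[0,0,0]]

```text
t: 17.5
tcp_pos: [0.6512, -0.2303, 0.3181]
tool_rot: [3.139, -0.003, 0.288]
contact_force: [0.0, 0.7, 0.5]
grip_width: 0.007
```

Request:
servo_tool:
  steps:
    - [-1,[-0.4,-0.3,0],[0,0,0]]
    - [-1,[-0.8,-0.6,0],[0,0,0]]
    - [-1,[-0.8,-0.8,0],[0,0,0]]
    - [-1,[-0.8,-0.9,0],[0,0,0]]
    - [-1,[-0.8,-0.9,0],[0,0,0]]
    - [-1,[-0.6,-0.9,0],[0,0,0]]
    - [-1,[-0.3,-0.9,0],[0,0,0]]
    - [-1,[0,-0.6,0],[0,0,0]]
    - [-1,[0,-0.2,0],[0,0,0]]
    - [-1,[0,0,0],[0,0,0]]

```text
t: 18.5
tcp_pos: [0.4093, -0.047, 0.3144]
tool_rot: [3.141, -0.001, 0.289]
contact_force: [-0.4, -1.2, 0.5]
grip_width: 0.003
```

Request:
servo_tool:
  steps:
    - [-1,[0,0,0],[0,0,0]]
    - [-1,[0,0,0],[0,0,0]]
    - [-1,[0,0,0],[0,0,0]]
    - [-1,[0,0,0],[0,0,0]]
    - [-1,[0,0,0],[0,0,0]]
    - [-1,[0,0,0],[0,0,0]]
    - [-1,[0,0,0],[0,0,0]]
    - [-1,[0,0,0],[0,0,0]]
    - [-1,[0,0,0],[0,0,0]]
    - [-1,[0,0,0],[0,0,0]]

```text
t: 19.5
tcp_pos: [0.4092, -0.0473, 0.3139]
tool_rot: [-3.142, -0.0, 0.288]
contact_force: [0.2, 1.3, 1.0]
grip_width: 0.003
```

Run:
```python
from h import *
fx()
b=r.read_camera("scene")[:,:,::-1];cv2.imwrite('pics/s8c.png',cv2.resize(b[190:320,230:390],None,fx=4.5,fy=4.5,interpolation=2))
b=r.read_camera("top")[:,:,::-1];cv2.imwrite('pics/t8c.png',cv2.resize(b[130:235,280:400],None,fx=5.5,fy=5.5,interpolation=2))
cv2.imwrite('pics/w8.png',r.read_camera("wrist")[:,:,::-1])
```

```text
t 19.5 fix tcp mm [ 61.5 179.9 313.9] rot [-3.142 -0.     0.288] F fix [ 1.2 -0.5] 1.0
```

View pics/s8c.png

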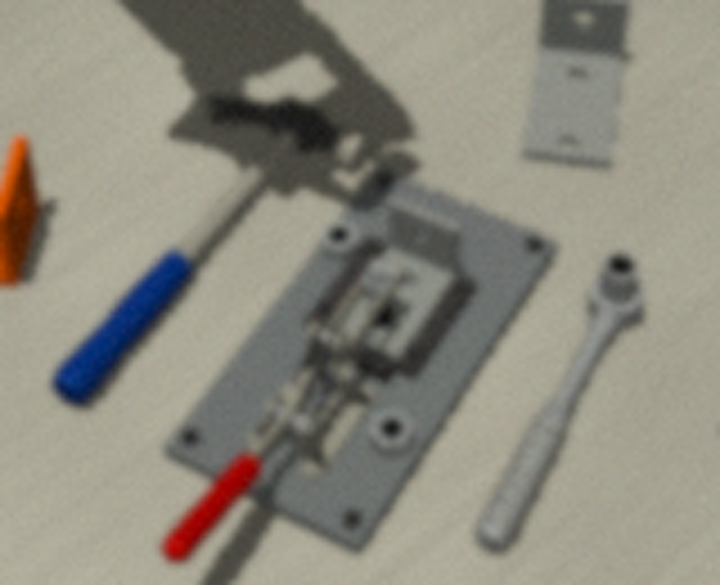

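View pics/t8c.png

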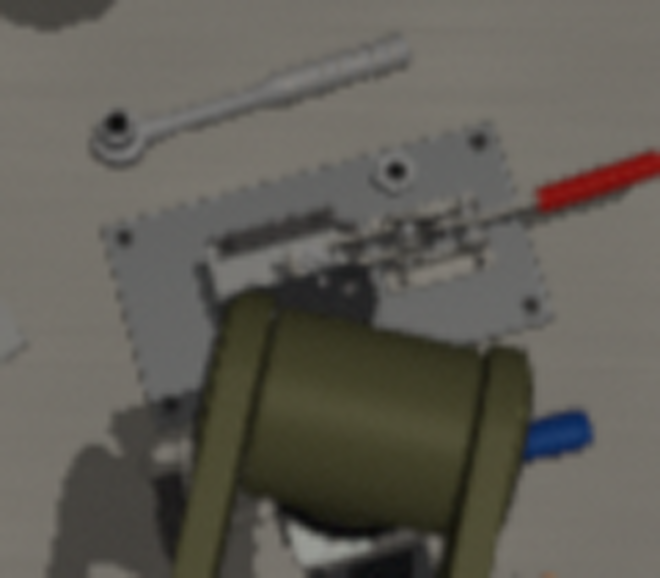

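View pics/w8.png

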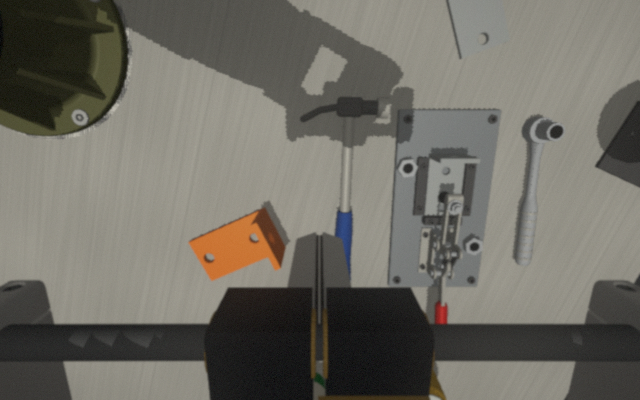

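Run:
```python
from h import *
f=np.load('fix.npz');th=float(f['th']);mu=f['mu']
c=cam("scene")
def g(q,s=.131):
    a=1.47-q;x=-.095-s*np.cos(a);z=.042+s*np.sin(a)
    return np.r_[mu+x*np.array([np.cos(th),np.sin(th)]),z]
cr=lambda uv:((uv[0]-230+.5)*4.5-.5,(uv[1]-190+.5)*4.5-.5)
for q in (0.9,1.05,1.16,1.26): print(q,[np.round(cr(proj(c,g(q,s)))) for s in (.131,.041)])
w=cam("wrist");Rm=np.array([[np.cos(th),-np.sin(th)],[np.sin(th),np.cos(th)]])
b=cv2.imread('pics/w8.png');cv2.imwrite('pics/w8c.png',cv2.resize(b[100:300,380:510],None,fx=3,fy=3,interpolation=2))
for x,y in((431,158),(477,161)):print(Rm.T@(onz(w,(x,y),.062)[:2]-mu))
```

```text
0.9 [array([183., 492.]), array([261., 441.])]
1.05 [array([176., 523.]), array([259., 450.])]
1.16 [array([172., 544.]), array([258., 456.])]
1.26 [array([171., 561.]), array([257., 461.])]
[0.07477862 0.03729609]
[ 0.07084306 -0.02147881]
```

View pics/w8c.png

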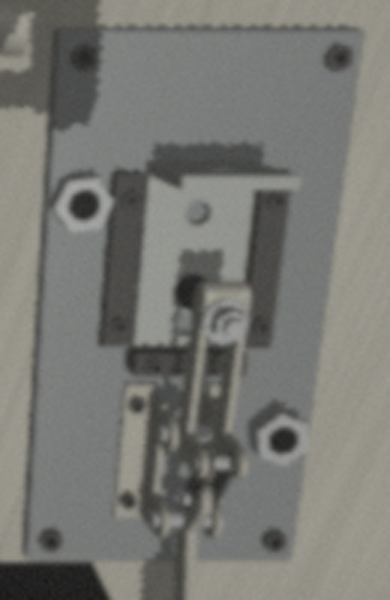

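Run:
```python
import cv2,numpy as np
b=cv2.imread('pics/s8c.png').astype(int)
m=(b[:,:,2]>120)&(b[:,:,1]<70)&(b[:,:,0]<70);m[:, :120]=0
y,x=np.nonzero(m);print(x.min(),x.max(),y.min(),y.max())
v=cv2.fitLine(np.c_[x,y].astype(np.float32),2,0,.01,.01).ravel();print(np.degrees(np.arctan2(v[1],v[0])),v)
```

```text
165 258 455 559
-50.303745 [  0.6387175   -0.76944137 211.08163    507.0473    ]
```

```bash
python3 -c "
from bench import r
print(r.job_done())"
```

```text
the job is handed in; nothing more can be done
None
```

I slid the bracket home against the end stop, then pushed the red handle past its dead point into lock. I handed the job in at about 20 s with the hand clear; no verdict was reported.

**Bracket:** The wrist camera put the starting gap at about 21.5 mm. I pushed on the back of the upright leg with shut fingers until the force rose to about 25 N. Before clamping, the leg's outer face measured x = 74.3 mm in the fixture's frame, against 75 mm when home. After clamping, two picks gave 74.8 and 70.8 mm. They disagree because that view is oblique and the bar hides part of the leg, but the toe appears to be at the stop in the picture.

**Clamp:**
- **Fingertip height:** Pushed down, the fingertip stood at 70 mm, where lock (1.26) predicts about 72 mm and the dead point about 81 mm.
- **Force:** A further push of 2.4 mm moved it only 0.5 mm and raised the vertical force from 8.5 to 22.6 N, so the handle was on its stop.
- **Handle in the picture:** With the hand withdrawn, the handle's slope in the scene image was 50.3°. I expected about 49° when locked and about 46° at the dead point.

**Other checks:** The two nuts, the wrench and the hammer show no movement in the pictures. I did not recheck the jar, bottle and tin, but the arm did not go near them after the start. The two fixed cameras placed the fixture about 7 mm apart, so I used the wrist camera's fit, which had residuals of about 2 mm.

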